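# Close the oil tank with its threaded filler cap

### The arm

A 6-joint arm with a two-finger parallel gripper is mounted at the origin on the work surface; the furniture and walls round the work are solid. World frame = base frame: x ahead of the robot, y to its left, z up, the work surface at z = 0. Lengths are in m, angles in rad, forces in N, time in s.
With the tool pointing down it reaches from about 0.375 to 0.925 m from the base axis. Payload 5.7 kg.
Tool frame: the origin (TCP) lies midway between the tips of the shut fingers; the grasp point (between the pads) lies 19 mm behind it; z points along the fingers, y is the line along which they close (so a half turn about z gives the same grasp; the last joint's range is limited). The gripper opens to 88 mm and grips with 3 to 60 N. Pads are 20 mm wide; open, the fingers measure 115 mm over their backs; the gripper's body (75 mm by 178 mm) begins 61 mm behind the grasp point.
Start: joints at [-0.115, 0.359, 1.51, -0, 1.272, -0.115], TCP at [0.6, -0, 0.223] pointing down, gripper open.
Joint ranges: [-2.97, 2.97], [-1.01, 2.36], [0.21, 2.38], [-0.96, 4.11], [0.2, 2.71], [-2.98, 2.98]. Speed limits (rad/s): [2.39, 2.39, 3.14, 3.14, 3.14, 3.14].

### API

Orientations are given as a unit quaternion [x, y, z, w].
In Python, from bench import move_ptp, servo_line, goto_joints, move_gripper, sleep, inverse_kinematics, capture, PlanningError, close_job, spot_in, silhouettes, current_clock, current_joint_pos, current_qvel, current_joint_torque, current_position, current_orientation, current_force, current_torque, current_finger_gap, current_grip_force gives the robot as it stands. Calls block until the motion is done:
- move_ptp(position, orientation): joint-space move of the TCP to a pose.
- servo_line(position, orientation=None, rate=0.15, contact_N=None): straight line of the TCP; orientation=None keeps the orientation; rate is the mean speed in m/s. With contact_N (N) it stops when the force on the tool has changed by that much, and returns True; else False.
- goto_joints(angles): joint-space move.
- move_gripper(opening): finger opening in m; the grip force is fixed at half the most; returns when the fingers have stopped.
- sleep(seconds).
- inverse_kinematics(position, orientation): joint angles nearest the present ones, or None.
- capture(name): name is "scene" or "side" or "wrist"; returns a dict with "image" (480x640x3 uint8, blue, green, red), "range_z" (480x640 float32, m along the optical axis (not along the pixel's ray), 0 where there is no reading), "intrinsics" (3x3 intrinsics, pixels), "R" (3x3) and "t" (3): a world point X has camera coordinates R X + t. Camera axes: x right, y down, z forward; pixel columns grow to the right and rows downward; lengths in m; the calibration is good to about 2 mm. A picture is of the moment at which its call begins.
A pose or a line that the arm cannot do raises PlanningError and nothing moves.
- close_job(): hands the job in; it is judged then, once.
Trained networks look in the newest picture that a camera, given by its name, has taken for a name from the list of things; names that differ only in an ending like _2 or _b are one class to them, and where a whole thing is asked for, a point or a joint stands for the part that bears it (a point fixed in the world has none). Each returns a list of dicts, best first, with "conf" (0 to 1); they miss things now and then, are a little off and sometimes report something else, mostly with a low value. They report only what shows in the picture. A call takes as long as a camera call. They do not tell look-alikes from the thing itself.
- spot_in(camera, query): "xy" ([column, row] in pixels, amid what is visible of it).
- silhouettes(camera, query): "region" (480x640 bool, what is visible of it) and "xy" ([column, row] in pixels, amid what is visible of it).
Readings, each from a call of its own:
- current_clock(): time.
- current_joint_pos(): joint angles.
- current_qvel(): joint speeds.
- current_joint_torque(): joint torques, N m.
- current_position(): TCP position.
- current_orientation(): TCP orientation.
- current_force(): force on the tool from outside, world axes, zero at the start.
- current_torque(): the same for the moment, N m.
- current_finger_gap(): finger opening in m.
- current_grip_force(): force on a finger pad.
Only numpy, scipy, OpenCV 4.12 (cv2) and the standard library are available. Lean on these libraries where they do the work, as an engineer would, in place of code of your own. Each camera call takes 0.05 s, during which the arm holds its last target. There are 200 camera calls.

### The job

Close the lubricator's oil tank with its red filler cap: set the cap squarely on the filler neck, feel for the thread by gently turning it backwards (counter-clockwise from above) until it clicks down into the thread starts, then turn it forwards (clockwise) until it is fully home against its stop. The neck sits in a soft rubber bush, so never wrench it round or push hard on it; let go of the cap at the end and leave the other things on the bench where they are.

Things in the scene. Friction and masses are not known exactly. Their poses are not given: they have to be found in the camera images.
- cap_grip (a point): Grasp point of the loose red filler cap (0.12 kg; stands open side down at the start): on its axis (z up), in its wing grip, a bar 46 mm long (x), 14 thick (y: grasp across it), 36 high. It lies 12 mm below the bar's top, 24 above the skirt's flat top, 55 above the skirt's lower edge. Skirt 56 mm across, 31 high, inside 48 across, 27 deep, with four pins
- cap_pins (a point): Point on the cap's axis at the height of its four inner steel pins, 8 mm above the skirt's edge. The pins are 4 mm thick, 90 degrees apart (on this point's x and y axes) and point inward to 18 mm from the axis. If one lands against the flank of a stop wall, so that turning backwards meets a stop before the cap has dropped, ease it forwards some 10 degrees and press lightly: it drops
- neck_foot (a point): Point on the neck's axis, on the flat tank top; z up. Height of cap_grip above it: about 68 mm while the pins ride on the level thread crests (to 72 if on a stop wall), 58 to 61 after the click, resting on the sprung seal; 56.5-57 fully home; 55: skirt meets tank. Forwards (clockwise) 55 to 80 degrees after the click: a ramp draws it down 4.8 mm in 47 degrees, then level to a hard stop
- neck_rim (a point): Centre of the rim of the aluminium neck, 27 mm above the tank top. Core 34 mm across, tapered to 27 at the rim; four equal threads 46 mm across with 24 degree gaps between, turned about the axis by an angle not given. Counter-clockwise on the crests, at most 70 degrees: the cap, if free to fall or lightly pressed, drops; 12 degrees on is a hard stop. Clockwise on the crests: a hard stop, no entry
- seal (a joint): How far the sprung rubber seal disc in the neck's mouth (20 mm across) is pushed down, m. The cap touches it when cap_grip is 62 mm above neck_foot; it pushes up with 1 N per mm (5 N when home), so a cap that is not under the threads springs up again. The dropped cap can be pressed down 2 to 3 mm and turned level, or left to the ramp
- neck_twist (a joint): How far the neck is twisted in its rubber bush, rad, counter-clockwise from above positive, 0 at rest; it springs back with 4 N m per rad. More than 0.2 rad (0.8 N m) either way spoils the bush; riding on the crests or closing takes 0.05 to 0.3 N m when pressed lightly
- neck_sink (a joint): How far the neck is pushed down into its rubber bush, m, about 0 at rest; it springs back with 6 N per mm. More than 5 mm (30 N) spoils the bush
- tank: the fixed grey oil tank, 154 x 104 mm and 72 mm high, under the neck; origin under its centre, x towards its back, y along its length; the neck stands at the middle of its top
- oil_bottle: bystander: yellow oil bottle with red spout, 48 mm across, 145 mm high; origin under its centre
- brake_cleaner: bystander: spray can with green cap, 67 mm across, 225 mm high; origin under its centre
- caliper: bystander: digital caliper lying flat, 64 x 235 x 15 mm, long along its y; origin under its centre
- bearing_1: bystander: ball bearing lying flat, 62 mm across, 16 mm high; origin under its centre
- deburrer: bystander: blue deburring tool lying flat, 18 x 129 x 18 mm, long along its y; origin under its centre
- tee_nut_1: bystander: black T-nut, 32 x 40 x 21 mm; origin under its centre
Mind the look-alikes: they are no part of the job. Of the things shaped like the part that bears cap_grip, the red one is meant.

How it is judged:
By the outcome, as a careful person would: the job done as asked, in the order asked, and still so for the second after the job is handed in, with the robot touching nothing.
It also fails if it takes over 67 s, if anything falls off the work surface, if the arm or the gripper's body presses on something with over 40 N, if the wrist force passes 120 N, or if a joint passes its speed limit or range.

## Working session

There is one attempt and no reset: what is moved stays moved. The work goes in short steps, each a Python script; the robot and the scene stay as the last script left them, time stands still between calls to the robot, and variables do not carry over. Pictures are saved under pics/ and viewed, at most 10 in all, crops included, and the job is handed in when it is done.

```bash
mkdir -p pics; cat > h.py <<'E'
from bench import *
import numpy as np, cv2
def world(c,px,z=None):
    K,R,t=c["intrinsics"],c["R"],c["t"]
    u,v=px; d=np.linalg.inv(K)@[u,v,1]
    C=-R.T@t; w=R.T@d
    if z is None:
        return C+w*c["range_z"][int(round(v)),int(round(u))]
    return C+w*(z-C[2])/w[2]
def cloud(c,m):
    v,u=np.nonzero(m&(c["range_z"]>0)); r=c["range_z"][v,u]
    p=np.linalg.inv(c["intrinsics"])@np.vstack([u,v,np.ones_like(u)])*r
    return (c["R"].T@(p-c["t"][:,None])).T
E
python3 - <<'E'
from h import *
ims=[]
for n in ["scene","side"]:
    c=capture(n); cv2.imwrite(f"pics/{n}0.png",c["image"])
    print(n,"C",(-c["R"].T@c["t"]).round(3))
    for q in ["cap_grip","tank","neck_rim","oil_bottle","brake_cleaner"]:
        for d in silhouettes(n,q)[:3]:
            P=cloud(c,d["region"])
            if len(P): print(q,round(d["conf"],2),np.round(d["xy"]),np.percentile(P,[2,50,98],axis=0).round(3).tolist(), c["image"][d["region"]].mean(0).round())
print(current_clock())
E
```

```text
scene C [-0.169 -0.969  1.144]
cap_grip 0.9 [363. 286.] [[0.524, -0.203, 0.003], [0.543, -0.183, 0.032], [0.571, -0.162, 0.068]] [152. 157. 160.]
cap_grip 0.88 [340. 357.] [[0.343, -0.336, 0.003], [0.363, -0.316, 0.032], [0.39, -0.29, 0.069]] [158. 163. 166.]
cap_grip 0.88 [395. 361.] [[0.437, -0.418, 0.006], [0.456, -0.399, 0.032], [0.479, -0.372, 0.069]] [154. 160. 163.]
tank 0.65 [294. 244.] [[0.432, -0.019, 0.002], [0.484, 0.039, 0.066], [0.575, 0.134, 0.076]] [69. 69. 70.]
neck_rim 0.92 [293. 242.] [[0.433, -0.019, 0.003], [0.484, 0.041, 0.067], [0.569, 0.136, 0.076]] [69. 70. 71.]
oil_bottle 0.91 [282. 174.] [[0.619, 0.303, -0.001], [0.634, 0.316, 0.057], [0.661, 0.345, 0.127]] [ 38.  77. 110.]
oil_bottle 0.27 [406. 288.] [[0.626, -0.256, -0.0], [0.653, -0.227, 0.013], [0.686, -0.198, 0.02]] [134. 140. 146.]
brake_cleaner 0.82 [473. 294.] [[0.646, -0.437, 0.006], [0.657, -0.419, 0.143], [0.698, -0.382, 0.226]] [ 87. 102.  79.]
brake_cleaner 0.52 [200. 210.] [[0.311, 0.264, -0.003], [0.38, 0.368, 0.007], [0.484, 0.426, 0.017]] [131. 140. 148.]
side C [-0.228 -1.213  1.231]
cap_grip 0.94 [346. 296.] [[0.459, -0.301, -0.001], [0.477, -0.283, 0.032], [0.514, -0.235, 0.071]] [ 57.  66. 152.]
cap_grip 0.89 [345. 270.] [[0.529, -0.204, 0.006], [0.55, -0.185, 0.034], [0.576, -0.165, 0.07]] [171. 176. 175.]
cap_grip 0.75 [318. 279.] [[0.429, -0.2, 0.008], [0.45, -0.179, 0.034], [0.477, -0.16, 0.071]] [174. 179. 178.]
tank 0.95 [290. 230.] [[0.438, -0.02, 0.001], [0.492, 0.039, 0.064], [0.583, 0.142, 0.079]] [90. 93. 94.]
neck_rim 0.55 [293. 229.] [[0.438, -0.02, 0.004], [0.491, 0.038, 0.067], [0.578, 0.136, 0.079]] [90. 92. 93.]
oil_bottle 0.68 [288. 175.] [[0.625, 0.3, 0.006], [0.643, 0.314, 0.06], [0.668, 0.336, 0.128]] [ 54.  98. 128.]
brake_cleaner 0.62 [426. 278.] [[0.651, -0.438, 0.008], [0.665, -0.422, 0.138], [0.704, -0.383, 0.229]] [111. 125. 100.]
0.6
```

View pics/scene0.png

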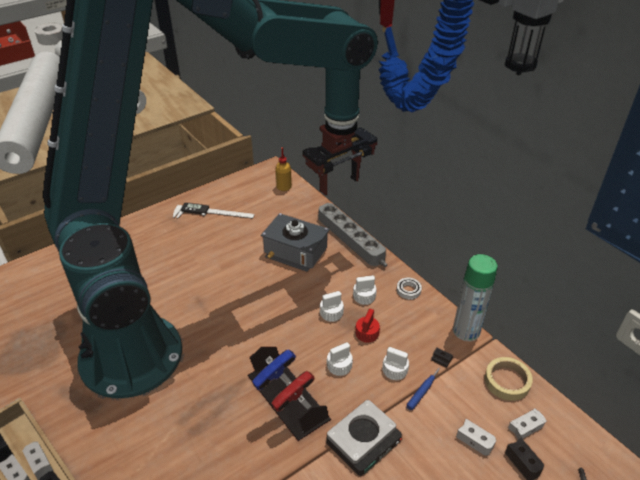

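View pics/side0.png

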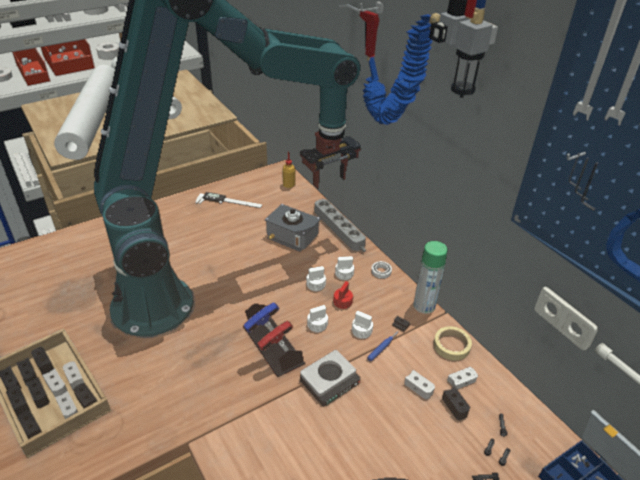

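The scene picture shows the red cap at about (367,325), standing among four white look-alikes. The tank and neck are at (294,230). The side picture agrees, with the cap at (343,296) and the neck at (293,215). Next I look from close up with the wrist camera.

```bash
python3 - <<'E'
from h import *
q=current_orientation(); p=current_position(); c=capture("wrist"); C=-c["R"].T@c["t"]
off=C-p; print("q",np.round(q,3),"cam off",off.round(3),"axis",c["R"][2].round(3))
def look(xy,z,name):
    # put optical axis through the point (assume near vertical)
    ax=c["R"][2]; 
    tgt=np.array([xy[0],xy[1],0.07])
    pos=np.array([0,0,z]); cam=tgt-ax*((z+off[2]-0.07)/-ax[2]); pos[:]=0; pos=cam-off
    move_ptp(pos,q)
    d=capture("wrist"); cv2.imwrite(f"pics/{name}.png",d["image"]); np.savez(name,**d); return d
for n,xy in [("neck",(0.50,0.055)),("cap",(0.482,-0.278))]:
    d=look(xy,0.27,"w_"+n)
    print(n,current_position().round(3))
    for k in (["neck_rim","tank"] if n=="neck" else ["cap_grip"]):
        for s in silhouettes("wrist",k)[:3]:
            P=cloud(d,s["region"]); print(k,round(s["conf"],2),np.round(s["xy"]),np.percentile(P,[2,50,98],axis=0).round(4).tolist(),d["image"][s["region"]].mean(0).round())
    if n=="neck": print("spot",[ (s["conf"],np.round(s["xy"]),world(d,s["xy"],.099).round(4)) for s in spot_in("wrist","neck_rim")][:2])
    v=cloud(d,np.ones((480,640),bool))
    if n=="neck":
        m=(v[:,2]>.093)&(v[:,2]<.105)&(np.hypot(v[:,0]-.5,v[:,1]-.055)<.05); print("rim pts",m.sum(),v[m].min(0),v[m].max(0))
        m=(v[:,2]>.068)&(v[:,2]<.076); r=cv2.minAreaRect(v[m][:,:2].astype(np.float32)*1000); print("tanktop",r,np.median(v[m][:,2]))
    else:
        b,g,rr=[d["image"][...,i].astype(int) for i in range(3)]
        red=(rr>90)&(rr>1.7*b)&(rr>1.7*g); v=cloud(d,red); v=v[np.hypot(v[:,0]-.482,v[:,1]+.278)<.06]
        for lo,hi in [(.055,.075),(.025,.035)]:
            w=v[(v[:,2]>lo)&(v[:,2]<hi)]; print(lo,len(w),cv2.minAreaRect(w[:,:2].astype(np.float32)*1000),np.median(w[:,2]))
print(current_clock())
cv2.imwrite("pics/w_both.png",np.hstack([cv2.resize(cv2.imread(f"pics/w_{n}.png"),(400,300)) for n in("neck","cap")]))
E
```

```text
q [ 0.707  0.707 -0.    -0.   ] cam off [0.    0.08  0.162] axis [ 0.001 -0.29  -0.957]
neck [0.5   0.084 0.27 ]
neck_rim 0.87 [328. 203.] [[0.4395, -0.0094, 0.0036], [0.5074, 0.0784, 0.0714], [0.5755, 0.1463, 0.0734]] [105. 101.  95.]
tank 0.81 [330. 205.] [[0.4397, -0.0094, 0.0039], [0.5073, 0.0786, 0.0714], [0.5751, 0.1463, 0.0734]] [105. 101.  95.]
spot [(0.8, array([328., 204.]), array([0.5051, 0.0964, 0.099 ]))]
rim pts 717 [0.48861901 0.04813663 0.09300816] [0.52581388 0.08612674 0.10499941]
tanktop ((600.2728271484375, 53.54730224609375), (342.01959228515625, 442.50982666015625), 2.5828802585601807) 0.07147443422435977
cap [ 0.482 -0.247  0.27 ]
cap_grip 0.86 [298. 132.] [[0.4273, -0.1942, -0.0001], [0.4532, -0.1686, 0.031], [0.4776, -0.1432, 0.0672]] [220. 222. 221.]
cap_grip 0.85 [311. 309.] [[0.4398, -0.4223, -0.001], [0.4678, -0.3789, 0.0306], [0.4919, -0.3614, 0.067]] [183. 186. 187.]
cap_grip 0.82 [324. 221.] [[0.4563, -0.2946, 0.0016], [0.4811, -0.2633, 0.031], [0.507, -0.243, 0.0673]] [ 25.  35. 161.]
0.055 505 ((481.9708251953125, -270.17230224609375), (44.86246871948242, 14.065771102905273), 30.90218162536621) 0.06571704969390818
0.025 942 ((482.5860290527344, -269.2050476074219), (53.9232177734375, 55.14839172363281), 48.96624755859375) 0.03032361456193565
2.825
```

View pics/w_both.png

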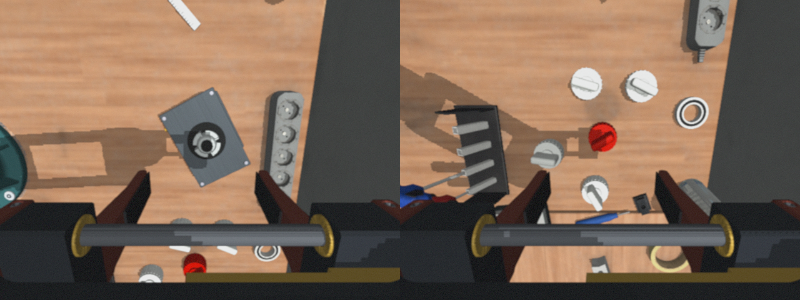

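The wrist views show the neck at about (205,143) of the left half, with four threads visible. The red cap is at (603,137) in the right half, clear of its white neighbours, and its bar runs up to the right. I take opposed views of both so camera offset errors cancel.

```bash
cat >> h.py <<'E'
def quat(a):  # tool down, closing line (tool y) at world angle a
    from scipy.spatial.transform import Rotation as Rn
    x=[-np.sin(a),np.cos(a),0]; y=[np.cos(a),np.sin(a),0]
    return Rn.from_matrix(np.array([x,y,[0,0,-1]]).T).as_quat()
def look(x,y,z,a,name,zt=.07):
    u=np.array([-np.sin(a),np.cos(a)])  # camera sits .08 along u, leaning back .29/.957
    h=z+.162-zt; xy=np.array([x,y])+u*(h*.303-.08)
    move_ptp([xy[0],xy[1],z],quat(a)); d=capture("wrist"); np.savez(name,**d)
    cv2.imwrite(f"pics/{name}.png",d["image"]); return d
def neck_fit(d,x=.507,y=.067):
    v=cloud(d,np.ones((480,640),bool)); r=np.hypot(v[:,0]-x,v[:,1]-y)
    m=v[(r<.03)&(abs(v[:,2]-.099)<.0025)]; (c,R)=cv2.minEnclosingCircle((m[:,:2]*1000).astype(np.float32))
    k=v[(r<.035)&(v[:,2]>.084)]; c2,R2=cv2.minEnclosingCircle((k[:,:2]*1000).astype(np.float32))
    t=v[(r<.1)&(abs(v[:,2]-.072)<.002)]; q=cv2.minAreaRect((t[:,:2]*1000).astype(np.float32))
    print("rim mean",(m.mean(0)*1000).round(1),"circ",np.round(c,1),round(R,1),"thr",np.round(c2,1),round(R2,1),"tank",np.round(q[0],1),np.round(q[1],1),round(q[2],1),"z",np.median(t[:,2]).round(4))
def cap_fit(d,x=.482,y=-.27):
    b,g,rr=[d["image"][...,i].astype(int) for i in range(3)]
    v=cloud(d,(rr>70)&(rr>1.7*b)&(rr>1.7*g)); v=v[np.hypot(v[:,0]-x,v[:,1]-y)<.05]
    for lo,hi in [(.064,.070),(.0285,.034)]:
        w=v[(v[:,2]>lo)&(v[:,2]<hi)]; q=cv2.minAreaRect((w[:,:2]*1000).astype(np.float32)); e=cv2.minEnclosingCircle((w[:,:2]*1000).astype(np.float32))
        print("cap",lo,len(w),[np.round(i,1) for i in q],"circ",np.round(e[0],1),round(e[1],1),"z",np.median(w[:,2]).round(4))
E
python3 - <<'E'
from h import *
neck_fit(dict(np.load("w_neck.npz"))); cap_fit(dict(np.load("w_cap.npz")))
t=np.pi/2
for a in (-t,t): cap_fit(look(.482,-.27,.25,a,f"cap{a:.0f}"))
for a in (t,-t): neck_fit(look(.507,.067,.28,a,f"neck{a:.0f}"))
print(current_clock(),current_joint_pos().round(2))
E
```

```text
rim mean [506.7  69.3  97.8] circ [507.1  67.4] 14.3 thr [508.1  73.1] 28.7 tank [507.3  67.1] [103.6 153.6] 27.8 z 0.0715
cap 0.064 413 [array([ 481.8, -270.4]), array([43.8, 13.3]), np.float64(29.6)] circ [ 481.7 -270.3] 22.0 z 0.066
cap 0.0285 859 [array([ 482.3, -269.6]), array([52.9, 55.1]), np.float64(49.0)] circ [ 481.7 -270.4] 27.7 z 0.0303
cap 0.064 463 [array([ 482.5, -270.6]), array([45.2, 13.2]), np.float64(31.1)] circ [ 482.6 -270.8] 22.6 z 0.066
cap 0.0285 1013 [array([ 483.1, -270.1]), array([53.2, 55.1]), np.float64(18.9)] circ [ 482.3 -270.4] 27.8 z 0.0304
cap 0.064 462 [array([ 481.4, -271.5]), array([44.7, 13.2]), np.float64(31.2)] circ [ 481.6 -271.8] 22.4 z 0.066
cap 0.0285 1021 [array([ 480.9, -271.6]), array([53.6, 54.6]), np.float64(23.9)] circ [ 481.8 -271.1] 27.9 z 0.0305
rim mean [504.5  66.4  98. ] circ [506.7  66. ] 14.7 thr [507.5  66.1] 23.2 tank [507.4  66.3] [103.8 153.6] 27.8 z 0.0716
rim mean [511.1  67.1  97.9] circ [508.4  67.1] 14.5 thr [507.8  67.1] 23.1 tank [508.1  67.2] [103.6 153.6] 27.8 z 0.0715
11.0333 [-0.    0.23  1.55 -0.    1.36  1.57]
```

```bash
python3 - <<'E'
from h import *
a=np.radians(-59); X,Y=.482,-.271
move_gripper(.055)
move_ptp([X,Y,.10],quat(a)); servo_line([X,Y,.036],rate=.1,contact_N=8)
print(current_position().round(4),current_force().round(1)); 
move_gripper(0.0); print("gap",current_finger_gap(),current_grip_force(),current_clock())
servo_line([X,Y,.16],rate=.15)
NX,NY=.5077,.0667
move_ptp([NX,NY,.150],quat(a)); sleep(.2)
f0,t0=current_force(),current_torque(); print(f0.round(2),t0.round(3),current_finger_gap(),current_joint_pos().round(2),current_clock())
np.savez("base",f=f0,t=t0)
hit=servo_line([NX,NY,.116],rate=.02,contact_N=4)
p=current_position(); print(hit,p.round(4),"grip h",p[2]+.019-.072,(current_force()-f0).round(2),(current_torque()-t0).round(3),current_clock())
c=capture("side"); cv2.imwrite("pics/s1.png",cv2.resize(c["image"][150:310,220:420],(800,640))[:600])
E
```

```text
[ 0.4824 -0.2711  0.0363] [0.3 0.5 0.5]
gap 0.013559883978291736 29.998714327812195 14.6667
[-0.68 -0.02 -0.52] [ 0.022  0.091 -0.012] 0.01384069204619714 [-0.01  0.32  1.78 -0.    1.04  1.03] 17.125
True [0.5077 0.0667 0.1228] grip h 0.06981360563222004 [0.46 0.49 4.76] [-0.032  0.113 -0.029] 18.3583
```

```bash
cat >> h.py <<'E'
NX,NY=.5077,.0667
def st(a,B):
    p=current_position(); f=current_force()-B["f"]; t=current_torque()-B["t"]
    print(f"a {np.degrees(a):.0f} h {1000*(p[2]+.019-.072):.1f} F",f.round(1),"Tz",t[2].round(3),"t",round(current_clock(),2)); return f,t[2],p[2]
E
python3 - <<'E'
from h import *
B=np.load("base.npz"); a=np.radians(-59); z=current_position()[2]
f,t,_=st(a,B)
for i in range(12):
    a+=np.radians(4); servo_line([NX,NY,z],quat(a),rate=.05)
    f,t,zz=st(a,B)
    if abs(t)>.45 or np.hypot(*f[:2])>12: print("STOP");break
    if f[2]<1.5:
        hit=servo_line([NX,NY,z-.012],quat(a),rate=.02,contact_N=3.5); f,t,zz=st(a,B); print("lowered",hit)
        z=current_position()[2]
        if z+.019-.072<.0635: print("CLICK"); break
np.save("a",a)
E
```

```text
a -59 h 69.9 F [ 1.2 -0.9  5.4] Tz 0.041 t 18.41
a -55 h 70.1 F [ 0.8 -0.2  3.1] Tz 0.044 t 18.66
a -51 h 69.6 F [ 1.1  0.1 -0.3] Tz 0.064 t 18.91
a -51 h 66.5 F [ 0.8 -1.1  4.7] Tz -0.009 t 19.23
lowered True
a -47 h 66.8 F [1.1 0.6 3.9] Tz -0.033 t 19.48
a -43 h 66.7 F [1.1 1.5 4.5] Tz -0.013 t 19.73
a -39 h 66.6 F [ 1.1 -0.2  5.9] Tz -0.005 t 19.98
a -35 h 66.6 F [-0.6  0.4  4.8] Tz -0.033 t 20.23
a -31 h 66.6 F [0.3 0.1 4.1] Tz -0.02 t 20.48
a -27 h 66.6 F [ 0.7 -0.2  5.3] Tz -0.015 t 20.73
a -23 h 66.6 F [1.1 0.3 5.1] Tz -0.038 t 20.98
a -19 h 66.6 F [0.7 0.1 5.5] Tz -0.057 t 21.23
a -15 h 66.5 F [2.  0.  5.1] Tz -0.056 t 21.48
a -11 h 66.5 F [1.1 0.3 6. ] Tz 0.01 t 21.73
```

It started on a stop wall and now rides on the level crests. I keep turning backwards.

```bash
python3 - <<'E'
from h import *
B=np.load("base.npz"); a=float(np.load("a.npy")); z=current_position()[2]
for i in range(14):
    a+=np.radians(3); servo_line([NX,NY,z],quat(a),rate=.05)
    f,t,zz=st(a,B)
    if abs(t)>.4 or np.hypot(*f[:2])>12: print("STOP");break
    if f[2]<2:
        hit=servo_line([NX,NY,z-.010],quat(a),rate=.02,contact_N=3.5); f,t,zz=st(a,B); print("lowered",hit)
        z=current_position()[2]
        if z+.019-.072<.0635: print("CLICK"); break
np.save("a",a)
E
```

```text
a -8 h 66.5 F [0.1 0.6 5.2] Tz -0.007 t 21.98
a -5 h 66.5 F [0.7 0.4 6.3] Tz -0.071 t 22.23
a -2 h 66.5 F [1.  1.1 5.1] Tz -0.049 t 22.48
a 1 h 66.5 F [0.5 1.8 5.3] Tz -0.023 t 22.73
a 4 h 66.5 F [0.2 1.6 5. ] Tz -0.039 t 22.98
a 7 h 66.2 F [0.4 1.3 1.8] Tz 0.05 t 23.23
a 7 h 65.2 F [0.1 0.9 8.1] Tz 0.131 t 23.48
lowered True
a 10 h 64.7 F [1.  1.4 0. ] Tz 0.006 t 23.73
a 10 h 56.4 F [-0.4 -0.5  5.6] Tz 0.002 t 24.18
lowered True
CLICK
```

It clicked down at 10°. Now forwards (clockwise), watching torque and vertical force.

```bash
python3 - <<'E'
from h import *
B=np.load("base.npz"); a=float(np.load("a.npy")); z=current_position()[2]; a0=a
T=[]
for i in range(34):
    a-=np.radians(4 if a0-a<np.radians(44) else 2); servo_line([NX,NY,z],quat(a),rate=.05)
    f,t,zz=st(a,B); T.append(t)
    if abs(t)>.5: print("STOP torque"); break
    if np.hypot(*f[:2])>15: print("STOP side"); break
    if f[2]>8: z+=.0005
    if f[2]<-3: z-=.0005
np.save("a",a); print("turned",np.degrees(a0-a))
E
```

```text
a 6 h 56.4 F [-1.8 -0.1  5.2] Tz 0.053 t 24.43
a 2 h 56.4 F [-1.6  0.3  4.1] Tz -0.028 t 24.68
a -2 h 56.5 F [-2.5  0.1  4.7] Tz 0.024 t 24.93
a -6 h 56.4 F [-1.5  1.   5. ] Tz -0.011 t 25.18
a -10 h 56.4 F [-1.3 -1.5  5.6] Tz -0.017 t 25.43
a -14 h 56.5 F [-1.6 -0.1  4.5] Tz -0.005 t 25.68
a -18 h 56.4 F [-1.6  0.3  5.2] Tz 0.009 t 25.93
a -22 h 56.4 F [-0.6 -0.7  5.2] Tz 0.046 t 26.18
a -26 h 56.5 F [-1.3 -0.3  4.7] Tz -0.018 t 26.43
a -30 h 56.5 F [-0.6 -1.1  3.5] Tz -0.006 t 26.68
a -34 h 56.5 F [ 0.8 -0.2  3.8] Tz 0.027 t 26.93
a -36 h 56.5 F [0.1 0.2 3.3] Tz -0.018 t 27.18
a -38 h 56.5 F [ 0.1 -0.5  3.7] Tz 0.017 t 27.43
a -40 h 56.5 F [0.8 0.3 3. ] Tz 0.055 t 27.68
a -42 h 56.4 F [ 1.3 -0.6  4. ] Tz 0.053 t 27.93
a -44 h 56.4 F [-0.5 -0.   3.1] Tz 0.024 t 28.18
a -46 h 56.4 F [-0.2 -0.8  3.2] Tz 0.063 t 28.43
a -48 h 56.4 F [-0.5  0.1  2.5] Tz 0.062 t 28.68
a -50 h 56.4 F [ 0.6 -0.8  3.8] Tz 0.021 t 28.93
a -52 h 56.4 F [ 0.2 -0.5  3.1] Tz 0.052 t 29.18
a -54 h 56.4 F [-0.7 -0.7  3.6] Tz 0.116 t 29.43
a -56 h 56.4 F [-0.7 -0.6  3. ] Tz 0.258 t 29.68
a -58 h 56.4 F [-0.9  0.8  3.1] Tz 0.299 t 29.93
a -60 h 56.4 F [-0.7 -0.1  3.1] Tz 0.407 t 30.18
a -62 h 56.4 F [-0.8  0.2  3.9] Tz 0.551 t 30.43
STOP torque
turned 72.00000000000004
```

The hard stop came at about 66° after the click, with the torque rising at the bush's own stiffness. I ease the twist off while keeping contact with the stop, release, retreat and check.

```bash
python3 - <<'E'
from h import *
B=np.load("base.npz"); a=float(np.load("a.npy")); z=current_position()[2]
a+=np.radians(6); servo_line([NX,NY,z],quat(a),rate=.05); st(a,B)
move_gripper(.05); st(a,B)
servo_line([NX,NY,z+.09],rate=.12); 
d=look(NX,NY,.28,a,"end",zt=.14)
cap=d; b,g,rr=[d["image"][...,i].astype(int) for i in range(3)]
v=cloud(d,(rr>70)&(rr>1.7*b)&(rr>1.7*g)); v=v[np.hypot(v[:,0]-NX,v[:,1]-NY)<.05]
for lo,hi in [(.136,.146),(.099,.109)]:
    w=v[(v[:,2]>lo)&(v[:,2]<hi)]; print(len(w),[np.round(i,1) for i in cv2.minAreaRect((w[:,:2]*1000).astype(np.float32))],np.median(w[:,2]).round(4),w[:,2].std().round(4))
print(current_clock(),(current_force()).round(1))
E
```

```text
a -56 h 56.4 F [-1.5 -0.5  3.4] Tz 0.296 t 30.68
a -56 h 56.4 F [ 0.9 -0.3  0.8] Tz -0.001 t 31.42
649 [array([507.7,  67. ]), array([45.8, 13.8]), np.float64(38.5)] 0.1393 0.0011
1531 [array([508.8,  68.1]), array([54. , 56.5]), np.float64(37.2)] 0.1039 0.0015
32.7917 [-1.   0.1 -0.4]
```

View pics/end.png

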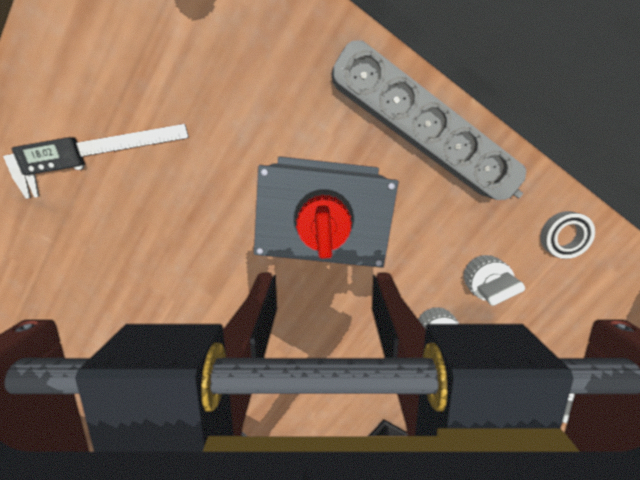

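The picture shows the cap seated level and centred on the neck at (324,223), with the gripper clear of it. The bar top measures 139–140 mm, so `cap_grip` is about 56.5 mm above the tank top. The bar angle matches the stop with the neck untwisted.

```bash
python3 -c "
from bench import *
print(close_job())"
```

```text
the job is handed in; nothing more can be done
None
```

The red filler cap is fully home: it clicked in turning backwards, then turned forwards about 66° to its hard stop with bush torque peaking near 0.55 N m; it was released and handed in at about 33 s.

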